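# Count the brass wash tokens through the gate into the till

### The job

Sweep the three brass wash tokens across the counting board with your fingertips and through the narrow gate, one at a time, so that each drops into the token slot behind it before the next one follows. Only push them along the board: do not pick up or pinch anything. The blue drinks chip stays on the board, and the stein, the hand stamp and the cash box stay as they are.

Things in the scene. Friction and masses are not known exactly. Their poses are not given: they have to be found in the camera images.
- counting_board: fixed light-wood counting board with grey deck, joined to a till box at its +x end; 308 mm long (local x -140 to +168), 266 mm wide. Origin on the table below the deck; local +x points along the board towards gate and slot, z up. The flat deck is 55 mm above the table; all rails stand 22 mm above the deck.
- deck (a point): point on the deck surface straight above the board's origin, axes as the board's. In mm from here the deck is bounded by a back rail at x = -130, side rails at y = +-120, two 45-degree funnel rails with inner faces from (-15, +-120) to (83, +-22), then the gate. The deck ends in a clean edge at x = 95, where the token slot begins.
- gate (a point): middle of the gate, at deck height (board x = 89, y = 0): a straight opening 44 mm wide between two wooden cheeks (x = 83 to 95), wide enough for one token only
- slot (a point): centre of the floor of the token slot (board x = 126, y = 0): open-topped middle compartment, 62 mm along x by 44 mm wide, floor 49 mm below the deck, its other three walls 22 mm above the deck. A token pushed until its centre passes the deck edge tips in. The compartments at its sides hold ticket pads 53 mm high.
- token1_center (a point): centre of brass wash token (solid brass disc, 30 mm diameter, 5 mm thick, about 28 g, darker brass middle); all three are alike. It starts lying flat on the deck of the counting board; its centre is then 2.5 mm above the deck. z axis is the disc's axis.
- token2_center (a point): centre of brass wash token (solid brass disc, 30 mm diameter, 5 mm thick, about 28 g, darker brass middle); all three are alike. It starts lying flat on the deck of the counting board; its centre is then 2.5 mm above the deck. z axis is the disc's axis.
- token3_center (a point): centre of brass wash token (solid brass disc, 30 mm diameter, 5 mm thick, about 28 g, darker brass middle); all three are alike. It starts lying flat on the deck of the counting board; its centre is then 2.5 mm above the deck. z axis is the disc's axis.
- chip_center (a point): centre of the blue plastic drinks chip (30 mm diameter, 5 mm thick, 12 g), lying flat on the deck among the tokens; it may be nudged but must stay lying flat on the deck
- stein: grey stoneware beer mug, 86 mm across, 145 mm tall, standing on the table beside the board; origin at the centre of its underside; bystander
- stamp: wooden hand stamp with a black knob, foot 34 x 52 mm, 70 mm tall, standing on the table close to the till box; origin at the centre of its underside; bystander
- cash_box: closed red steel cash box, 156 x 206 mm, 92 mm high with a wire handle on top, on the table; origin at the centre of its underside; bystander

How it is judged (in metres and radians):
On the way, in this order (a step that is already met when the one before it is completed fails the run):
1. a first brass token lies down in the token slot (((z of token1_center in the frame of counting_board below 0.04 m and horizontal distance between token1_center and slot below 0.04 m) or (z of token2_center in the frame of counting_board below 0.04 m and horizontal distance between token2_center and slot below 0.04 m) or (z of token3_center in the frame of counting_board below 0.04 m and horizontal distance between token3_center and slot below 0.04 m))), for 0.2 s.
2. then a second one ((((z of token1_center in the frame of counting_board below 0.04 m and horizontal distance between token1_center and slot below 0.04 m) and (z of token2_center in the frame of counting_board below 0.04 m and horizontal distance between token2_center and slot below 0.04 m)) or ((z of token1_center in the frame of counting_board below 0.04 m and horizontal distance between token1_center and slot below 0.04 m) and (z of token3_center in the frame of counting_board below 0.04 m and horizontal distance between token3_center and slot below 0.04 m)) or ((z of token2_center in the frame of counting_board below 0.04 m and horizontal distance between token2_center and slot below 0.04 m) and (z of token3_center in the frame of counting_board below 0.04 m and horizontal distance between token3_center and slot below 0.04 m)))), for 0.2 s.
3. then the third (z of each of token1_center, token2_center, token3_center in the frame of counting_board below 0.04 m and horizontal distance between each of token1_center, token2_center, token3_center and slot below 0.04 m), for 0.2 s.
At the end, for the whole second after the job is handed in: All three brass tokens lie at rest inside the token slot (centres at least 15 mm below the deck and within 40 mm of its middle), having dropped in one after another; the blue chip lies flat and at rest on the deck (all of step 3 and linear speed of each of token1, token2, token3, chip below 0.02 m/s and z of chip_center in the frame of counting_board between 0.052 and 0.063 m and x of chip_center in the frame of counting_board below 0.095 m); the robot touches nothing.
It fails at once if a token or the chip is lifted (centre more than 23 mm above the deck) (z of any of token1_center, token2_center, token3_center, chip_center in the frame of counting_board above 0.078 m).
It fails at once if a token or the chip is pinched or jammed hard (over 30 N from the fingers) (contact force between the fingers and token1 above 30 N or contact force between the fingers and token2 above 30 N or contact force between the fingers and token3 above 30 N or contact force between the fingers and chip above 30 N).
It fails at once if the blue drinks chip goes down the slot (z of chip_center in the frame of counting_board below 0.045 m).
It fails at once if the stein, the hand stamp or the cash box is shoved more than 25 mm, lifted or tipped (distance of any of stein, stamp, cash_box from where it was at the start of the episode above 0.025 m or angle between any of stein, stamp, cash_box's own z axis and vertical above 0.25 rad).
It also fails if it takes over 58 s, if anything falls off the work surface, if the arm or the gripper's body presses on something with over 40 N, if the wrist force passes 120 N, or if a joint passes its speed limit or range.

### The arm

A 6-joint arm with a two-finger parallel gripper is mounted at the origin on the work surface. World frame = base frame: x ahead of the robot, y to its left, z up, the work surface at z = 0. Lengths are in m, angles in degrees, forces in N, time in s.
With the tool pointing down it reaches from about 0.375 to 0.9 m from the base axis. Payload 3.1 kg.
Tool frame: the origin (TCP) lies on the centre line of the jaws, within the pads' length; the fingertips stand 25 mm ahead of it and the grasp point (between the pads) lies 6 mm ahead of it; z points along the fingers, y is the line along which they close (so a half turn about z gives the same grasp; the last joint's range is limited). The gripper opens to 87 mm and grips with 3 to 60 N. Pads are 19 mm wide; open, the fingers measure 117 mm over their backs; the gripper's body (75 mm by 190 mm) begins 51 mm behind the grasp point.
Start: joints at [-75.143, 30.224, 82.088, -0, 67.689, -10.227], TCP at [0.265, -0.566, 0.248] pointing down, gripper open.
Joint ranges: [-176.69, 176.69], [-43.24, 126.21], [12.49, 139.97], [-82, 262], [0, 151.66], [-163.58, 163.58]. Speed limits (degrees/s): [159.86, 159.86, 180, 180, 180, 180].

### API

Orientations are given as a 3x3 rotation matrix whose columns are the frame's x, y, z axes.
In Python, from rig import * gives the robot as it stands.
- The arm moves only by the tool step_arm, never from a script. Its argument "steps" is a list of rows, each a list of 7 numbers: the shift along the tool's x, y, z normalised to -1 to 1, where 1 is 0.3 m, then the turn, a rotation vector about the tool's x, y, z normalised to -1 to 1, where 1 is 45 degrees, then the gripper's target within -1 to 1 (shut at 1, half-way at 0, fully open at -1). A call has 1 to 8 rows; each row is the pose to reach, as a shift and turn from the pose commanded when the call began, along the tool's axes at that moment; what a row does not reach only later rows make up. A row lasts 1/12 s, in which the tool goes at most 41.7 mm and 7.16 degrees, less where a joint would pass 70% of its speed; a pose out of reach is approached as far as the arm can. A call with a number of a shift or a turn outside -1 to 1 is refused whole. A call with a gripper value outside its range is refused whole. The fingers move at their own pace and stop on an object; the grip force is fixed at half the most. Time passes only in rows, so rows that repeat a pose let the fingers close. It gives the time, the measured TCP pose, the force, the opening and the grip force at its end, in the units of the state.
- read_state(): the state, without advancing time (a new reading comes with each control period).
- capture(name): name is "side" or "top" or "wrist"; returns a dict with "image" (420x560x3 uint8, red, green, blue), "vertical_fov" (degrees; the focal length in pixels is half the picture's height over the tangent of half this angle, whatever the lens; pixels are square), "cx", "cy" (the principal point, pixels), "world_from_camera" (4x4, takes a point from camera to world coordinates); the wrist camera has in their place "T_tool_cam" (4x4, takes a point from camera to tool coordinates, whose origin is the TCP and whose axes are the flange's). Camera axes: x right, y down, z forward; pixel columns grow to the right and rows downward; lengths in m; the calibration is good to about 2 mm. A picture is of the moment at which its call begins: read the wrist's pose just before it. There is no depth.
- hand_in(): hands the job in; it is judged then, once.
The state is a dict: "time_s": time; "joint_positions": joint angles; "qvel": joint speeds; "tau": joint torques, N m; "position": TCP position; "tcp_rot": TCP orientation; "force": force on the tool from outside, world axes, zero at the start; "moment": the same for the moment, N m; "opening": opening from 0.0 (shut) to 1.0 (fully open); "grasp_force": force on a finger pad.
Only numpy, scipy, OpenCV 4.12 (cv2) and the standard library are available. Lean on these libraries where they do the work, as an engineer would, in place of code of your own. Each camera call takes 0.05 s, during which the arm holds its last target. There are 200 camera calls.

## Working session

There is one attempt and no reset: what is moved stays moved. The work goes in short steps, Python scripts to look and compute and a tool call to move; the robot and the scene stay as the last step left them, time stands still between calls to the robot, and variables do not carry over. Pictures are saved under pics/ and viewed, at most 10 in all, crops included, and the job is handed in when it is done.

Besides the shell and the picture viewer there is one more tool, called after "Emit:" in YAML: its name, and indented under it one key for each argument. step_arm: Moves the arm, as the interface text tells. Scaled input: -1 to 1 covers 0.3 m each way for a shift and 45 degrees each way for a turn. Its arguments: {"type":"object","properties":{"steps":{"type":"array"}},"required":["steps"]}

```bash
mkdir -p pics
python3 - <<'E'
from rig import *
import cv2,json
for n in("top","side"):
    c=capture(n); cv2.imwrite(f"pics/{n}0.png",c["image"][:,:,::-1])
    print(n,c["vertical_fov"],c["cx"],c["cy"],c["world_from_camera"].tolist() if hasattr(c["world_from_camera"],"tolist") else c["world_from_camera"])
s=read_state();print(s["time_s"],s["position"],s["tcp_rot"])
E
```

```text
top 54.10901107460606 275.32701345868674 212.59482037307217 [[0.024013193133606527, -0.9930249118043744, 0.11543349206986189, 0.3994581229296577], [-0.9991901975442952, -0.027569046313066035, -0.029306941443631728, 0.005010287485801272], [0.03228491423127129, -0.11463626049947194, -0.9928827786258441, 1.0519436501586499], [0.0, 0.0, 0.0, 1.0]]
side 43.22061340494083 273.1301600354694 216.1819947117415 [[-0.8659487870289008, -0.2474425822541103, 0.43463187495925004, -0.13329639909536295], [-0.5001233168560038, 0.43374130182803305, -0.7494965984082066, 1.0446863467197554], [-0.0030604215599854606, -0.8663952051898376, -0.4993495591706617, 0.7646002511250034], [0.0, 0.0, 0.0, 1.0]]
0.1 [ 0.2648357  -0.56544595  0.24669565] [[ 9.05694605e-01  4.23930493e-01 -4.68025291e-04]
 [ 4.23930603e-01 -9.05692809e-01  1.83829048e-03]
 [ 3.55420249e-04 -1.86334001e-03 -9.99998201e-01]]
```

View pics/top0.png

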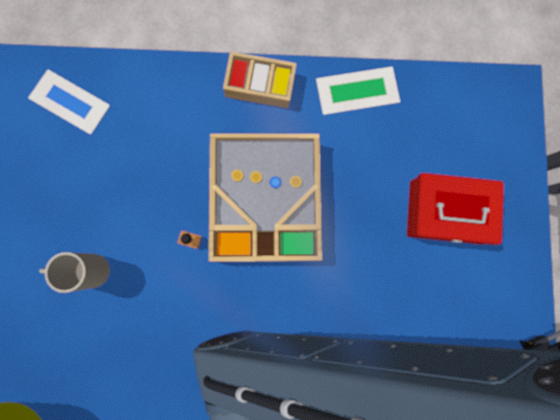

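The top view shows the board, with its slot end (265,243) towards the robot. The tokens are at about (237,175), (256,177) and (295,182), and the chip is at (275,182). The stein is at (75,272), the stamp at (188,239) and the cash box at (457,208).

```bash
cat > h.py <<'E'
from rig import *
import cv2,numpy as np
def ray(c,uv,z):
    f=210/np.tan(np.radians(c["vertical_fov"]/2)); T=np.array(c["world_from_camera"])
    d=T[:3,:3]@np.array([(uv[0]-c["cx"])/f,(uv[1]-c["cy"])/f,1]); p=T[:3,3]
    return p+d*(z-p[2])/d[2]
def proj(c,P):
    f=210/np.tan(np.radians(c["vertical_fov"]/2)); T=np.linalg.inv(np.array(c["world_from_camera"]))
    q=T[:3,:3]@P+T[:3,3]; return np.array([c["cx"]+f*q[0]/q[2],c["cy"]+f*q[1]/q[2]])
E
python3 - <<'E'
from h import *
c=capture("top"); im=c["image"]
cv2.imwrite("pics/z.png",cv2.resize(im[125:270,195:340],None,fx=4,fy=4,interpolation=cv2.INTER_CUBIC)[:,:,::-1])
hsv=cv2.cvtColor(im,cv2.COLOR_RGB2HSV)
for nm,lo,hi in(("tok",(10,90,100),(30,255,255)),("chip",(100,120,100),(125,255,255))):
    m=cv2.inRange(hsv,lo,hi); 
    k=np.zeros_like(m);k[150:200,222:312]=m[150:200,222:312]
    n,l,st,ce=cv2.connectedComponentsWithStats(k)
    for i in range(1,n):
        if st[i,4]>25: print(nm,ce[i],st[i,4],ray(c,ce[i],.06))
E
```

```text
tok [236.94117647 175.05882353] 102 [0.60464845 0.07193899 0.06      ]
tok [255.65714286 176.78095238] 105 [0.6017653 0.0260626 0.06     ]
tok [295.29292929 181.25252525] 99 [ 0.59358415 -0.07143525  0.06      ]
chip [275.         181.91919192] 99 [ 0.59041657 -0.02164916  0.06      ]
```

View pics/z.png

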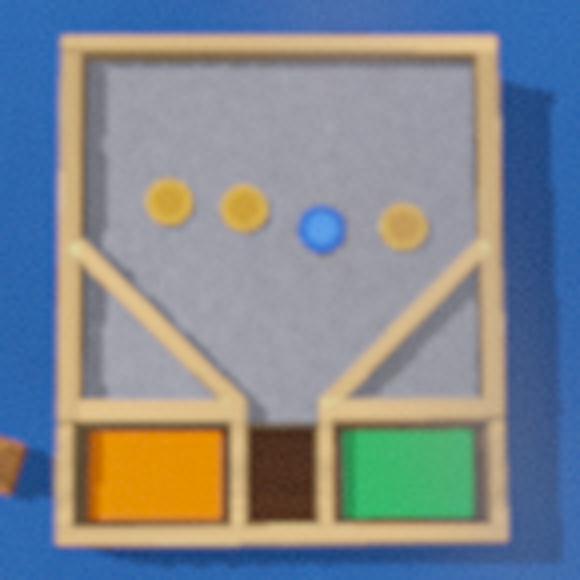

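Enlarged crop: the outer rail-top corners are at crop pixels (60,36), (498,36), (55,546) and (510,541). The gate mouth is around (283,405), and the slot is the brown patch at (283,475).

Run:
```python
from h import *
from scipy.optimize import least_squares
c=capture("top")
px=np.array([(60,36),(498,36),(510,541),(55,546)])/4+[195,125]-0.0
W=np.array([ray(c,p,.077) for p in px])
print(W, [np.linalg.norm(W[i]-W[(i+1)%4]) for i in range(4)])
# board: -x end is up (far). local coords; +y board: x->toward robot(-X), y-> -Y world
L=np.array([(-.140,.133),(-.140,-.133),(.168,-.133),(.168,.133)])
L=L[[1,0,3,2]]
def f(q): R=np.array([[np.cos(q[2]),-np.sin(q[2])],[np.sin(q[2]),np.cos(q[2])]]); return (L@R.T+q[:2]-W[:,:2]).ravel()
r=least_squares(f,[.55,0,np.pi]); q=r.x; print(q,np.degrees(q[2]),r.fun*1e3)
R=np.array([[np.cos(q[2]),-np.sin(q[2])],[np.sin(q[2]),np.cos(q[2])]])
for u in [(236.94,175.06),(255.66,176.78),(295.29,181.25),(275,181.92)]:
    print(R.T@(ray(c,u,.06)[:2]-q[:2]))
```

```text
[[ 0.70053034  0.13956139  0.077     ]
 [ 0.70964986 -0.12738008  0.077     ]
 [ 0.40247151 -0.13808523  0.077     ]
 [ 0.39313342  0.12951036  0.077     ]] [np.float64(0.26709719984981595), np.float64(0.30736482900800177), np.float64(0.2677584696652229), np.float64(0.3075611946976728)]
[5.65438151e-01 1.37870451e-03 3.17567727e+00] 181.95290478338188 [ 0.29411735 -0.48901727  0.23935554  0.6069524  -0.40340202  0.81607565
 -0.13007082 -0.93401078]
[-0.04158916 -0.06918597]
[-0.03714958 -0.0234246 ]
[-0.02565462  0.07372372]
[-0.02417716  0.02386569]
```

```bash
cat >> h.py <<'E'
O=np.array([.56544,.00138]); Y=np.radians(181.953)
def R2(a): return np.array([[np.cos(a),-np.sin(a)],[np.sin(a),np.cos(a)]])
def where():
    s=read_state(); p=np.array(s["position"]); r=np.array(s["tcp_rot"])
    b=R2(Y).T@(p[:2]-O)*1e3; a=np.degrees(np.arctan2(r[1,0],r[0,0])-Y+np.pi)
    return s,p,r,b,(p[2]-.08)*1e3,(a+180)%360-180
def rows(*wp):
    """wp: (board x, y, tip height above deck [mm], push heading [deg]); prints the row for each"""
    s,p,r,b,h,a=where()
    print("t",s["time_s"],"at",b.round(1),round(h,1),"head",round(a,1),"F",np.round(s["force"],1),"open",s["opening"])
    for x,y,z,hd in wp:
        P=np.r_[R2(Y)@(np.array([x,y])/1e3)+O,.08+z/1e3]; t=r.T@(P-p)/.3
        print(t.round(3).tolist(),"turn z",round((a-hd)/45,3))
E
python3 -c "
from h import *
rows((-62,-29,100,12.7),(-62,-29,30,12.7))"
```

```text
t 0.2 at [319.7 556.4] 166.9 head 23.1 F [-0.2  0.7 -0.4] open 0.9975162634270481
[1.937, -1.294, 0.225] turn z 0.232
[1.937, -1.294, 0.459] turn z 0.232
```

Emit:
step_arm:
  steps:
    - [0.9,-0.6,0.1,0,0,0.232,0.77]
    - [0.9,-0.6,0.1,0,0,0.232,0.77]
    - [0.9,-0.6,0.1,0,0,0.232,0.77]
    - [0.9,-0.6,0.1,0,0,0.232,0.77]
    - [0.9,-0.6,0.1,0,0,0.232,0.77]
    - [0.9,-0.6,0.1,0,0,0.232,0.77]
    - [0.9,-0.6,0.1,0,0,0.232,0.77]
    - [0.9,-0.6,0.1,0,0,0.232,0.77]

```text
time_s: 0.87
position: [0.4339, -0.2857, 0.2173]
tcp_rot: [[0.967, 0.253, -0.0], [0.253, -0.967, 0.001], [-0.0, -0.001, -1.0]]
force: [-0.0, -0.5, -0.1]
opening: 0.475
grasp_force: 0.0
```

```bash
python3 -c "
from h import *
rows((-66,-29,60,12.7))"
```

```text
t 0.8667 at [141.3 282.4] 137.3 head 12.7 F [-0.  -0.5 -0.1] open 0.4747372578734775
[0.903, -0.86, 0.259] turn z 0.001
```

Emit:
step_arm:
  steps:
    - [0.9,-0.86,0.1,0,0,0,0.77]
    - [0.9,-0.86,0.1,0,0,0,0.77]
    - [0.9,-0.86,0.1,0,0,0,0.77]
    - [0.9,-0.86,0.1,0,0,0,0.77]
    - [0.9,-0.86,0.1,0,0,0,0.77]
    - [0.9,-0.86,0.15,0,0,0,0.77]
    - [0.9,-0.86,0.2,0,0,0,0.77]
    - [0.9,-0.86,0.2,0,0,0,0.77]

```text
time_s: 1.53
position: [0.6068, -0.0067, 0.1704]
tcp_rot: [[0.967, 0.253, 0.001], [0.253, -0.967, -0.0], [0.001, 0.0, -1.0]]
force: [1.3, -1.0, 0.4]
opening: 0.123
grasp_force: 0.0
```

```bash
python3 -c "
from h import *
rows((-66,-29,60,12.7),(-66,-29,30,12.7))"
```

```text
t 1.5333 at [-41.    9.5] 90.4 head 12.7 F [ 1.3 -1.   0.4] open 0.12273988873669081
[0.109, -0.107, 0.101] turn z 0.0
[0.109, -0.107, 0.201] turn z 0.0
```

Emit:
step_arm:
  steps:
    - [0.109,-0.107,0.1,0,0,0,0.77]
    - [0.109,-0.107,0.2,0,0,0,0.77]
    - [0.109,-0.107,0.2,0,0,0,0.77]
    - [0.109,-0.107,0.2,0,0,0,0.77]
    - [0.109,-0.107,0.2,0,0,0,0.77]

```text
time_s: 1.95
position: [0.6293, 0.03, 0.1112]
tcp_rot: [[0.968, 0.253, 0.0], [0.253, -0.968, -0.0], [0.0, 0.0, -1.0]]
force: [0.7, -0.9, 0.7]
opening: 0.114
grasp_force: 0.0
```

Run:
```python
from h import *
rows((-66,-29,2,12.7))
s,p,r,b,h,a=where()
c=capture("wrist"); cv2.imwrite("pics/w1.png",c["image"][:,:,::-1])
T=np.eye(4);T[:3,:3]=r;T[:3,3]=p; c["world_from_camera"]=T@np.array(c["T_tool_cam"])
for q in [(-42,-69),(-37,-23),(-26,74),(-24,24),(83,0)]:
    print(q,proj(c,np.r_[R2(Y)@(np.array(q)/1e3)+O,.06]).round(0))
```

```text
t 1.95 at [-64.8 -26.4] 31.2 head 12.7 F [ 0.7 -0.9  0.7] open 0.11408852662253009
[0.006, -0.008, 0.097] turn z -0.001
(-42, -69) [202. 268.]
(-37, -23) [277. 291.]
(-26, 74) [427. 338.]
(-24, 24) [348. 325.]
(83, 0) [272. 453.]
```

View pics/w1.png

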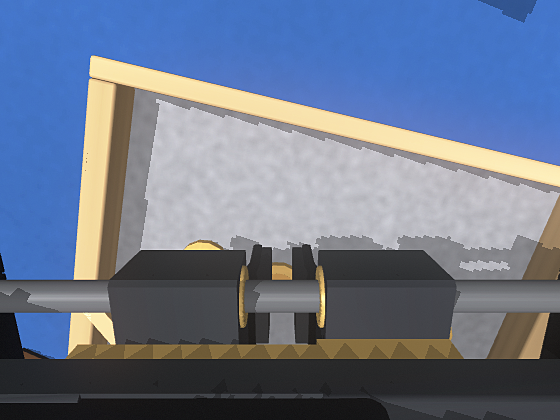

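The wrist view agrees with the plan: token 2 sits between the fingers at about (282,270), where (277,291) was predicted, and token 1 is at (203,245). I'll go down.

Emit:
step_arm:
  steps:
    - [0.006,-0.008,0.05,0,0,0,0.77]
    - [0.006,-0.008,0.085,0,0,0,0.77]
    - [0.006,-0.008,0.095,0,0,0,0.77]
    - [0.006,-0.008,0.095,0,0,0,0.77]

```text
time_s: 2.33
position: [0.63, 0.0324, 0.0824]
tcp_rot: [[0.968, 0.252, -0.0], [0.252, -0.968, -0.0], [-0.0, -0.0, -1.0]]
force: [-0.6, -0.8, 0.0]
opening: 0.117
grasp_force: 0.0
```

```bash
python3 -c "
from h import *
rows((-66,-29.5,2,12.7),(29,-8.1,2,12.7))"
```

```text
t 2.3333 at [-65.5 -28.8] 2.4 head 12.6 F [-0.6 -0.8  0. ] open 0.11670232844052271
[0.002, -0.002, 0.001] turn z -0.002
[-0.323, -0.001, 0.002] turn z -0.002
```

Emit:
step_arm:
  steps:
    - [-0.02,0,0,0,0,0,0.77]
    - [-0.04,0,0,0,0,0,0.77]
    - [-0.06,0,0,0,0,0,0.77]
    - [-0.08,0,0,0,0,0,0.77]
    - [-0.1,0,0,0,0,0,0.77]
    - [-0.12,0,0,0,0,0,0.77]
    - [-0.14,0,0,0,0,0,0.77]
    - [-0.16,0,0,0,0,0,0.77]

```text
time_s: 3.0
position: [0.5834, 0.0211, 0.0822]
tcp_rot: [[0.968, 0.253, 0.0], [0.253, -0.968, -0.0], [0.0, 0.0, -1.0]]
force: [0.2, 0.0, 0.3]
opening: 0.116
grasp_force: 0.3
```

Emit:
step_arm:
  steps:
    - [-0.02,0,0,0,0,0,0.77]
    - [-0.04,0,0,0,0,0,0.77]
    - [-0.06,0,0,0,0,0,0.77]
    - [-0.08,0,0,0,0,0,0.77]
    - [-0.1,0,0,0,0,0,0.77]
    - [-0.12,0,0,0,0,0,0.77]
    - [-0.14,0,0,0,0,0,0.77]
    - [-0.16,0,0,0,0,0,0.77]

```text
time_s: 3.67
position: [0.537, 0.009, 0.0821]
tcp_rot: [[0.968, 0.253, 0.0], [0.253, -0.968, 0.0], [0.0, 0.0, -1.0]]
force: [0.8, 0.1, 1.4]
opening: 0.115
grasp_force: 0.3
```

Run:
```python
from h import *
rows((14,-5,2,12.7),(14,0,2,0))
for n in("side","top"):
    c=capture(n); cv2.imwrite(f"pics/{n}1.png",c["image"][:,:,::-1])
    print(n,proj(c,np.r_[R2(Y)@np.array([.055,-.002])+O,.06]))
c=capture("side");cv2.imwrite("pics/s1c.png",cv2.resize(c["image"][100:300,170:430],None,fx=3,fy=3)[:,:,::-1])
```

```text
t 3.6667 at [28.2 -8.6] 2.1 head 12.7 F [0.8 0.1 1.4] open 0.11487299108518155
[0.044, 0.022, 0.0] turn z -0.0
[0.04, 0.038, 0.0] turn z 0.282
side [260.55277178 215.69907241]
top [264.67132692 214.09381978]
```

View pics/side1.png

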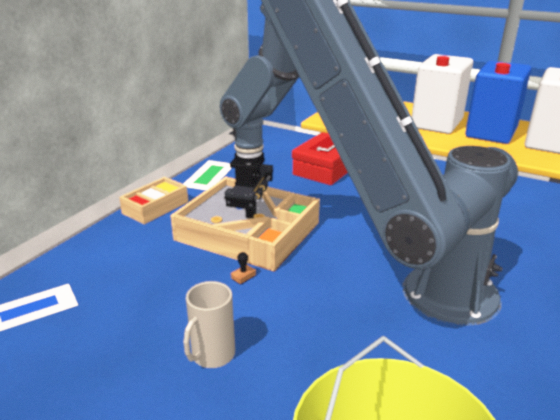

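The side view shows the fingers in the funnel, with token 1 still at (216,220). Next I back off a little, square up, close the fingers and push through the gate.

Emit:
step_arm:
  steps:
    - [0.044,0,0,0,0,0,0.77]
    - [0.044,0,0,0,0,0,0.77]
    - [0.04,0.038,0,0,0,0.14,1]
    - [0.04,0.038,0,0,0,0.282,1]
    - [0.04,0.038,0,0,0,0.282,1]
    - [0.04,0.038,0,0,0,0.282,1]

```text
time_s: 4.32
position: [0.5517, 0.0011, 0.0819]
tcp_rot: [[0.999, 0.037, -0.001], [0.037, -0.999, 0.0], [-0.001, -0.0, -1.0]]
force: [0.3, 0.8, 0.0]
opening: 0.006
grasp_force: 0.0
```

Run:
```python
from h import *
rows((50,0,2,0),(80.5,0,2,0))
c=capture("top"); im=c["image"][190:260,225:300]
cv2.imwrite("pics/t2c.png",cv2.resize(im,None,fx=7,fy=7,interpolation=cv2.INTER_CUBIC)[:,:,::-1])
```

```text
t 4.3167 at [13.7 -0.2] 1.9 head 0.2 F [0.3 0.8 0. ] open 0.005971134867724619
[-0.121, 0.0, -0.0] turn z 0.004
[-0.223, 0.0, -0.0] turn z 0.004
```

View pics/t2c.png

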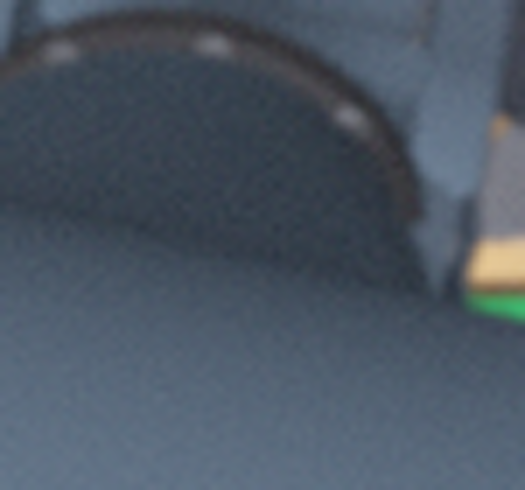

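The arm hides the gate in the top view. I'll push straight on, watching the force.

Emit:
step_arm:
  steps:
    - [-0.02,0,0,0,0,0,1]
    - [-0.04,0,0,0,0,0,1]
    - [-0.06,0,0,0,0,0,1]
    - [-0.08,0,0,0,0,0,1]
    - [-0.1,0,0,0,0,0,1]
    - [-0.12,0,0,0,0,0,1]
    - [-0.14,0,0,0,0,0,1]
    - [-0.15,0,0,0,0,0,1]

```text
time_s: 5.03
position: [0.5057, -0.0003, 0.082]
tcp_rot: [[0.999, 0.034, -0.001], [0.034, -0.999, 0.0], [-0.001, -0.0, -1.0]]
force: [0.1, 0.4, 0.3]
opening: 0.01
grasp_force: 0.1
```

Emit:
step_arm:
  steps:
    - [-0.015,0,0,0,0,0,1]
    - [-0.03,0,0,0,0,0,1]
    - [-0.045,0,0,0,0,0,1]
    - [-0.06,0,0,0,0,0,1]
    - [-0.073,0,0,0,0,0,1]
    - [-0.073,0,0,0,0,0,1]

```text
time_s: 5.53
position: [0.4837, -0.0009, 0.0819]
tcp_rot: [[0.999, 0.034, -0.002], [0.034, -0.999, 0.0], [-0.002, -0.001, -1.0]]
force: [-0.3, -0.2, -0.6]
opening: 0.006
grasp_force: 0.0
```

```bash
python3 -c "
from h import *
rows((60,0,2,0),(60,0,50,0),(-66,-84,50,31.6))"
```

```text
t 5.5333 at [81.8 -0.5] 1.9 head -0.0 F [-0.3 -0.2 -0.6] open 0.00571738809363817
[0.073, 0.002, -0.0] turn z -0.0
[0.072, 0.001, -0.16] turn z -0.0
[0.492, -0.279, -0.161] turn z -0.702
```

Emit:
step_arm:
  steps:
    - [0.05,0,0,0,0,0,1]
    - [0.073,0,-0.1,0,0,0,0.77]
    - [0.073,0,-0.2,0,0,0,0.77]
    - [0.15,-0.1,-0.3,0,0,-0.15,0.77]
    - [0.25,-0.25,-0.35,0,0,-0.3,0.77]
    - [0.35,-0.4,-0.35,0,0,-0.45,0.77]
    - [0.45,-0.55,-0.35,0,0,-0.6,0.77]
    - [0.49,-0.7,-0.35,0,0,-0.702,0.77]

```text
time_s: 6.2
position: [0.6089, 0.1703, 0.1874]
tcp_rot: [[0.831, 0.556, 0.004], [0.556, -0.831, 0.0], [0.003, 0.002, -1.0]]
force: [1.5, -0.0, -0.5]
opening: 0.114
grasp_force: 0.0
```

```bash
cat > look.py <<'E'
from h import *
import sys
c=capture("top"); im=c["image"]
cv2.imwrite(sys.argv[1],cv2.resize(im[125:270,195:340],None,fx=4,fy=4,interpolation=cv2.INTER_CUBIC)[:,:,::-1])
hsv=cv2.cvtColor(im,cv2.COLOR_RGB2HSV)
for nm,lo,hi in(("tok",(10,90,100),(30,255,255)),("chip",(100,120,100),(125,255,255))):
    m=cv2.inRange(hsv,lo,hi); k=np.zeros_like(m);k[142:228,222:312]=m[142:228,222:312]
    n,l,st,ce=cv2.connectedComponentsWithStats(k)
    for i in range(1,n):
        if 40<st[i,4]<200: print(nm,st[i,4],(R2(Y).T@(ray(c,ce[i],.06)[:2]-O)*1e3).round(1))
E
python3 look.py pics/t3.png; python3 -c "
from h import *
rows((-66,-84,50,31.6),(-66,-84,20,31.6))"
```

```text
tok 100 [-41.4 -69.3]
tok 101 [-25.6  73.6]
tok 50 [ 20.8 -90.8]
tok 93 [74.5 45.8]
chip 97 [-24.2  23.7]
t 6.25 at [ -51.9 -175. ] 107.5 head 32.2 F [4.3 4.9 1.2] open 0.1139184776743373
[-0.124, 0.282, 0.19] turn z 0.013
[-0.125, 0.282, 0.29] turn z 0.013
```

View pics/t3.png

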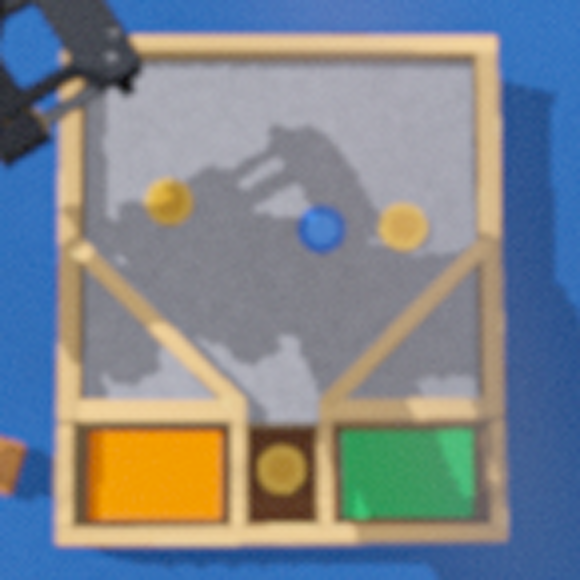

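Token 2 lies in the slot at (282,470). The remaining tokens are at (168,202) and (404,227), and the chip hasn't moved, at (321,229). On to token 1.

Emit:
step_arm:
  steps:
    - [-0.06,0.14,0.1,0,0,0,0.77]
    - [-0.125,0.282,0.19,0,0,0,0.77]
    - [-0.125,0.282,0.29,0,0,0,0.77]
    - [-0.125,0.282,0.29,0,0,0,0.77]
    - [-0.125,0.282,0.29,0,0,0,0.77]

```text
time_s: 6.67
position: [0.6198, 0.0764, 0.0962]
tcp_rot: [[0.835, 0.55, -0.007], [0.55, -0.835, 0.001], [-0.006, -0.005, -1.0]]
force: [-0.5, 0.1, 0.3]
opening: 0.117
grasp_force: 0.0
```

```bash
python3 -c "
from h import *
rows((-67,-85.5,2,32.9))"
```

```text
t 6.6667 at [-56.9 -73.2] 16.2 head 31.4 F [-0.5  0.1  0.3] open 0.11667614116283938
[0.05, -0.017, 0.047] turn z -0.033
```

Emit:
step_arm:
  steps:
    - [0.05,-0.017,0,0,0,-0.033,0.77]
    - [0.05,-0.017,0,0,0,-0.033,0.77]
    - [0.05,-0.017,0.03,0,0,-0.033,0.77]
    - [0.05,-0.017,0.047,0,0,-0.033,0.77]
    - [0.05,-0.017,0.047,0,0,-0.033,0.77]
    - [0.05,-0.017,0.047,0,0,-0.033,0.77]

```text
time_s: 7.17
position: [0.631, 0.0905, 0.085]
tcp_rot: [[0.819, 0.574, -0.001], [0.574, -0.819, -0.0], [-0.001, -0.001, -1.0]]
force: [-0.7, -0.4, 1.2]
opening: 0.114
grasp_force: 0.0
```

```bash
python3 -c "
from h import *
rows((-67,-85.5,2,32.9),(35,-19.5,2,32.9))"
```

```text
t 7.1667 at [-68.6 -86.8] 5.0 head 33.1 F [-0.7 -0.4  1.2] open 0.1135601799316306
[-0.007, 0.001, 0.01] turn z 0.004
[-0.412, -0.0, 0.01] turn z 0.004
```

Emit:
step_arm:
  steps:
    - [0,0,0.01,0,0,0,0.77]
    - [0,0,0.01,0,0,0,0.77]
    - [-0.02,0,0.01,0,0,0,0.77]
    - [-0.045,0,0.01,0,0,0,0.77]
    - [-0.07,0,0.01,0,0,0,0.77]
    - [-0.095,0,0.01,0,0,0,0.77]
    - [-0.12,0,0.01,0,0,0,0.77]
    - [-0.145,0,0.01,0,0,0,0.77]

```text
time_s: 7.83
position: [0.5954, 0.0647, 0.0823]
tcp_rot: [[0.819, 0.574, -0.0], [0.574, -0.819, -0.0], [-0.0, -0.0, -1.0]]
force: [0.1, 0.4, -0.4]
opening: 0.118
grasp_force: 0.1
```

```bash
python3 -c "
from h import *
rows((40,-16.3,2,32.9))"
```

```text
t 7.8333 at [-32.1 -62.3] 2.3 head 33.1 F [ 0.1  0.4 -0.4] open 0.11769911050384117
[-0.285, -0.003, 0.001] turn z 0.004
```

Emit:
step_arm:
  steps:
    - [-0.025,0,0,0,0,0,0.77]
    - [-0.05,0,0,0,0,0,0.77]
    - [-0.075,0,0,0,0,0,0.77]
    - [-0.1,-0.001,0,0,0,0,0.77]
    - [-0.125,-0.001,0,0,0,0,0.77]
    - [-0.15,-0.002,0,0,0,0,0.77]
    - [-0.17,-0.003,0,0,0,0,0.77]
    - [-0.19,-0.003,0,0,0,0,0.77]

```text
time_s: 8.5
position: [0.5485, 0.033, 0.0822]
tcp_rot: [[0.819, 0.574, 0.0], [0.574, -0.819, 0.0], [0.0, -0.0, -1.0]]
force: [0.2, 0.2, 0.8]
opening: 0.116
grasp_force: 0.2
```

Emit:
step_arm:
  steps:
    - [-0.02,0,0,0,0,0,0.77]
    - [-0.04,0,0,0,0,0,0.77]
    - [-0.06,0,0,0,0,0,0.77]
    - [-0.075,0,0,0,0,0,0.77]
    - [-0.085,0,0,0,0,0,0.77]
    - [-0.085,0,0,0,0,0,0.77]

```text
time_s: 9.0
position: [0.5274, 0.0184, 0.0821]
tcp_rot: [[0.819, 0.574, -0.001], [0.574, -0.819, 0.0], [-0.001, -0.001, -1.0]]
force: [-0.2, -0.4, 0.4]
opening: 0.114
grasp_force: 0.0
```

```bash
python3 -c "
from h import *
rows((25,-26,2,33),(14,-10,2,0),(14,0,2,0))"
```

```text
t 9.0 at [ 37.4 -18.3] 2.1 head 33.1 F [-0.2 -0.4  0.4] open 0.11382056993506937
[0.049, 0.001, 0.0] turn z 0.001
[0.05, 0.066, 0.0] turn z 0.735
[0.032, 0.094, 0.0] turn z 0.735
```

Emit:
step_arm:
  steps:
    - [0.03,0,0,0,0,0,0.77]
    - [0.049,0,0,0,0,0.1,0.77]
    - [0.049,0.03,0,0,0,0.25,1]
    - [0.04,0.06,0,0,0,0.4,1]
    - [0.036,0.088,0,0,0,0.55,1]
    - [0.036,0.088,0,0,0,0.7,1]
    - [0.036,0.088,0,0,0,0.735,1]
    - [0.036,0.088,0,0,0,0.735,1]

```text
time_s: 9.67
position: [0.5531, 0.0036, 0.0821]
tcp_rot: [[0.999, 0.034, 0.001], [0.034, -0.999, -0.0], [0.001, 0.0, -1.0]]
force: [0.2, -0.9, 0.9]
opening: 0.003
grasp_force: 0.0
```

```bash
python3 -c "
from h import *
rows((50,-2,2,0),(81.5,-1,2,0))"
```

```text
t 9.6667 at [12.2 -2.6] 2.1 head -0.0 F [ 0.2 -0.9  0.9] open 0.0030562504218997625
[-0.126, 0.002, 0.0] turn z -0.0
[-0.231, 0.005, 0.0] turn z -0.0
```

Emit:
step_arm:
  steps:
    - [-0.02,0,0,0,0,0,1]
    - [-0.04,0,0,0,0,0,1]
    - [-0.06,0,0,0,0,0,1]
    - [-0.08,0,0,0,0,0,1]
    - [-0.1,0.002,0,0,0,0,1]
    - [-0.12,0.003,0,0,0,0,1]
    - [-0.14,0.004,0,0,0,0,1]
    - [-0.155,0.005,0,0,0,0,1]

```text
time_s: 10.33
position: [0.5048, 0.0002, 0.0822]
tcp_rot: [[0.999, 0.034, -0.001], [0.034, -0.999, 0.0], [-0.001, -0.0, -1.0]]
force: [0.1, 0.3, 0.1]
opening: 0.001
grasp_force: 0.1
```

Emit:
step_arm:
  steps:
    - [-0.015,0,0,0,0,0,1]
    - [-0.03,0,0,0,0,0,1]
    - [-0.045,0,0,0,0,0,1]
    - [-0.06,0,0,0,0,0,1]
    - [-0.075,0,0,0,0,0,1]
    - [-0.075,0,0,0,0,0,1]

```text
time_s: 10.83
position: [0.4817, -0.0003, 0.0821]
tcp_rot: [[0.999, 0.034, -0.002], [0.034, -0.999, 0.0], [-0.002, -0.001, -1.0]]
force: [0.6, -0.6, -0.6]
opening: 0.008
grasp_force: 0.0
```

Emit:
step_arm:
  steps:
    - [0.05,0,0,0,0,0,1]
    - [0.073,0,-0.1,0,0,0,0.77]
    - [0.073,0,-0.2,0,0,0,0.77]
    - [0.15,0.1,-0.3,0,0,0.15,0.77]
    - [0.2,0.25,-0.35,0,0,0.3,0.77]
    - [0.3,0.4,-0.35,0,0,0.45,0.77]
    - [0.4,0.55,-0.35,0,0,0.6,0.77]
    - [0.45,0.7,-0.35,0,0,0.75,0.77]

```text
time_s: 11.5
position: [0.6077, -0.1688, 0.1879]
tcp_rot: [[0.847, -0.531, 0.003], [-0.531, -0.847, -0.001], [0.003, -0.001, -1.0]]
force: [1.1, 1.3, -0.6]
opening: 0.115
grasp_force: 0.0
```

Emit:
step_arm:
  steps:
    - [0,0,0,0,0,0.08,0.77]
    - [0,0,0,0,0,0.08,0.77]
    - [0,0,0,0,0,0.08,0.77]

```text
time_s: 11.75
position: [0.605, -0.1671, 0.186]
tcp_rot: [[0.816, -0.578, -0.002], [-0.578, -0.816, 0.001], [-0.003, 0.0, -1.0]]
force: [-0.5, -0.6, 0.2]
opening: 0.115
grasp_force: 0.0
```

```bash
python3 look.py pics/t4.png; python3 -c "
from h import *
rows((-50,93,50,-38.7))"
```

```text
tok 98 [-25.7  73.9]
chip 98 [-24.1  23.8]
t 11.8 at [-33.6 169. ] 106.1 head -37.2 F [-0.9  0.4 -0.1] open 0.11315790435329903
[-0.109, -0.235, 0.187] turn z 0.033
```

View pics/t4.png

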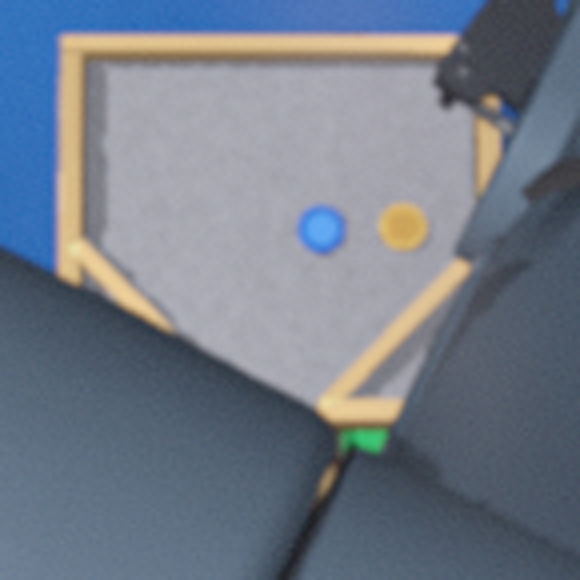

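The chip hasn't moved, at (321,229), and token 3 is at (404,227). Token 1 is gone from the visible deck, and the slot itself is hidden. Now token 3.

Emit:
step_arm:
  steps:
    - [-0.05,-0.12,0.08,0,0,0.033,0.82]
    - [-0.109,-0.235,0.187,0,0,0.033,0.82]
    - [-0.109,-0.235,0.187,0,0,0.033,0.82]
    - [-0.109,-0.235,0.187,0,0,0.033,0.82]
    - [-0.109,-0.235,0.187,0,0,0.033,0.82]
    - [-0.109,-0.235,0.187,0,0,0.033,0.82]

```text
time_s: 12.3
position: [0.6208, -0.0915, 0.1317]
tcp_rot: [[0.801, -0.599, 0.002], [-0.599, -0.801, -0.001], [0.002, -0.0, -1.0]]
force: [0.2, 0.0, 0.6]
opening: 0.089
grasp_force: 0.0
```

```bash
python3 -c "
from h import *
rows((-50,93.3,2,-38.7))"
```

```text
t 12.3 at [-52.1  94.7] 51.7 head -38.8 F [0.2 0.  0.6] open 0.08922807058538691
[-0.009, 0.001, 0.166] turn z -0.001
```

Emit:
step_arm:
  steps:
    - [-0.006,0,0.06,0,0,0,0.82]
    - [-0.006,0,0.11,0,0,0,0.82]
    - [-0.006,0,0.15,0,0,0,0.82]
    - [-0.006,0,0.165,0,0,0,0.82]
    - [-0.006,0,0.165,0,0,0,0.82]
    - [-0.006,0,0.165,0,0,0,0.82]

```text
time_s: 12.8
position: [0.6193, -0.0909, 0.0818]
tcp_rot: [[0.799, -0.601, 0.001], [-0.601, -0.799, -0.001], [0.001, -0.0, -1.0]]
force: [-0.6, -0.0, 0.0]
opening: 0.089
grasp_force: 0.0
```

```bash
python3 -c "
from h import *
rows((-50,93.3,2,-38.7),(41.3,20.3,2,-38.7))"
```

```text
t 12.8 at [-50.7  94. ] 1.8 head -38.9 F [-0.6 -0.   0. ] open 0.08889987662311058
[-0.003, -0.001, -0.001] turn z -0.004
[-0.393, 0.001, -0.001] turn z -0.004
```

Emit:
step_arm:
  steps:
    - [-0.02,0,0,0,0,0,0.82]
    - [-0.045,0,0,0,0,0,0.82]
    - [-0.07,0,0,0,0,0,0.82]
    - [-0.095,0,0,0,0,0,0.82]
    - [-0.12,0,0,0,0,0,0.82]
    - [-0.145,0,0,0,0,0,0.82]
    - [-0.17,0,0,0,0,0,0.82]
    - [-0.19,0,0,0,0,0,0.82]

```text
time_s: 13.47
position: [0.5722, -0.055, 0.0812]
tcp_rot: [[0.8, -0.6, -0.0], [-0.6, -0.8, 0.0], [-0.0, 0.0, -1.0]]
force: [0.0, -0.3, 0.5]
opening: 0.09
grasp_force: 0.3
```

Emit:
step_arm:
  steps:
    - [-0.025,0,0,0,0,0,0.82]
    - [-0.05,0,0,0,0,0,0.82]
    - [-0.075,0,0,0,0,0,0.82]
    - [-0.1,0,0,0,0,0,0.82]
    - [-0.125,0,0,0,0,0,0.82]
    - [-0.15,0,0,0,0,0,0.82]
    - [-0.175,0,0,0,0,0,0.82]
    - [-0.19,0,0,0,0,0,0.82]

```text
time_s: 14.13
position: [0.5263, -0.0208, 0.0811]
tcp_rot: [[0.8, -0.6, -0.001], [-0.6, -0.8, 0.0], [-0.001, 0.0, -1.0]]
force: [0.7, 0.3, 0.1]
opening: 0.091
grasp_force: 0.3
```

Emit:
step_arm:
  steps:
    - [-0.006,0,0,0,0,0,0.82]
    - [-0.011,0,0,0,0,0,0.82]
    - [-0.011,0,0,0,0,0,0.82]

```text
time_s: 14.38
position: [0.5246, -0.0194, 0.0811]
tcp_rot: [[0.8, -0.6, -0.0], [-0.6, -0.8, 0.0], [-0.0, 0.0, -1.0]]
force: [-0.9, 0.6, -0.1]
opening: 0.094
grasp_force: 0.0
```

```bash
python3 -c "
from h import *
rows((26,32.3,2,-38.7),(14,2.5,2,0))"
```

```text
t 14.3833 at [41.5 19.3] 1.1 head -38.8 F [-0.9  0.6 -0.1] open 0.09405667789492562
[0.067, 0.001, -0.003] turn z -0.003
[0.036, -0.101, -0.003] turn z -0.863
```

Emit:
step_arm:
  steps:
    - [0.035,0,-0.003,0,0,0,0.82]
    - [0.06,0,-0.003,0,0,-0.1,0.82]
    - [0.06,-0.03,-0.003,0,0,-0.25,1]
    - [0.05,-0.06,-0.003,0,0,-0.4,1]
    - [0.036,-0.1,-0.003,0,0,-0.55,1]
    - [0.036,-0.1,-0.003,0,0,-0.7,1]
    - [0.036,-0.1,-0.003,0,0,-0.863,1]
    - [0.036,-0.1,-0.003,0,0,-0.863,1]

```text
time_s: 15.05
position: [0.5526, -0.0024, 0.082]
tcp_rot: [[0.999, 0.036, 0.001], [0.036, -0.999, -0.0], [0.001, 0.0, -1.0]]
force: [0.1, 0.4, -1.0]
opening: 0.003
grasp_force: 0.0
```

```bash
python3 -c "
from h import *
rows((50,2,2,0),(83,1,2,0))"
```

```text
t 15.05 at [13.   3.4] 2.0 head 0.1 F [ 0.1  0.4 -1. ] open 0.0032855837506027097
[-0.123, -0.005, -0.0] turn z 0.003
[-0.233, -0.008, -0.0] turn z 0.003
```

Emit:
step_arm:
  steps:
    - [-0.02,0,0,0,0,0,1]
    - [-0.04,0,0,0,0,0,1]
    - [-0.06,-0.001,0,0,0,0,1]
    - [-0.08,-0.002,0,0,0,0,1]
    - [-0.1,-0.004,0,0,0,0,1]
    - [-0.12,-0.006,0,0,0,0,1]
    - [-0.14,-0.007,0,0,0,0,1]
    - [-0.155,-0.008,0,0,0,0,1]

```text
time_s: 15.72
position: [0.504, -0.0011, 0.0821]
tcp_rot: [[0.999, 0.034, -0.001], [0.034, -0.999, 0.0], [-0.001, -0.0, -1.0]]
force: [1.2, -0.5, 0.5]
opening: 0.011
grasp_force: 0.1
```

Emit:
step_arm:
  steps:
    - [-0.015,0,0,0,0,0,1]
    - [-0.03,0,0,0,0,0,1]
    - [-0.045,0,0,0,0,0,1]
    - [-0.06,0,0,0,0,0,1]
    - [-0.076,0,0,0,0,0,1]
    - [-0.076,0,0,0,0,0,1]

```text
time_s: 16.22
position: [0.4805, -0.0018, 0.0819]
tcp_rot: [[0.999, 0.034, -0.002], [0.034, -0.999, 0.001], [-0.002, -0.001, -1.0]]
force: [-0.0, -0.4, 0.0]
opening: 0.007
grasp_force: 0.0
```

Emit:
step_arm:
  steps:
    - [0.05,0,0,0,0,0,1]
    - [0.073,0,-0.1,0,0,0,0.77]
    - [0.073,0,-0.2,0,0,0,0.77]
    - [0.15,-0.1,-0.3,0,0,-0.15,0.77]
    - [0.25,-0.25,-0.35,0,0,-0.3,0.77]
    - [0.35,-0.4,-0.35,0,0,-0.45,0.77]
    - [0.45,-0.55,-0.35,0,0,-0.6,0.77]
    - [0.49,-0.75,-0.35,0,0,-0.7,0.77]

```text
time_s: 16.88
position: [0.6041, 0.1701, 0.1874]
tcp_rot: [[0.832, 0.555, 0.004], [0.555, -0.832, -0.0], [0.004, 0.002, -1.0]]
force: [0.7, -0.3, -0.2]
opening: 0.115
grasp_force: 0.0
```

Emit:
step_arm:
  steps:
    - [0,0,0,0,0,0,0.77]
    - [0,0,0,0,0,0,0.77]
    - [0,0,0,0,0,0,0.77]
    - [0,0,0,0,0,0,0.77]

```text
time_s: 17.22
position: [0.6004, 0.1678, 0.1857]
tcp_rot: [[0.835, 0.55, -0.002], [0.55, -0.835, -0.001], [-0.002, -0.001, -1.0]]
force: [-0.3, 0.9, -0.7]
opening: 0.114
grasp_force: 0.0
```

```bash
python3 look.py pics/t5.png; python3 -c "
from h import *
rows((83,0,2,0))"
```

```text
tok 64 [ 26.2 -85.5]
tok 94 [74.6 46. ]
chip 97 [-24.2  23.7]
t 17.2667 at [ -40.8 -164.9] 105.9 head 31.4 F [-0.4 -0.1 -0.2] open 0.11307892593828874
[-0.638, 0.254, 0.347] turn z 0.697
```

View pics/t5.png

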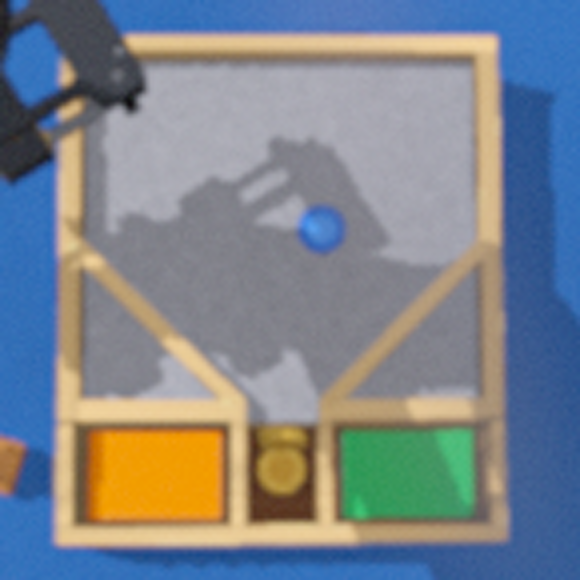

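All three tokens are in the slot: a stack at (282,470) and one leaning low at (282,438). The chip is flat on the deck at (321,229), and the arm is clear of everything.

```bash
python3 -c "
from rig import *
print(hand_in())"
```

```text
the job is handed in; nothing more can be done
None
```

I swept all three brass tokens through the gate one at a time and handed the job in at about 17 s of the 58 s allowed; no verdict came back. The last picture shows the tokens in the slot (one leaning on its wall, the other two apparently stacked) and the blue chip flat on the deck, and no move came near the stein, stamp or cash box.

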